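# Swap the battery pack from the charger to the demagnetiser

## Robot

A 6-joint arm with a two-finger parallel gripper is mounted at the origin on the work surface; the furniture and walls round the work are solid. World frame = base frame: x ahead of the robot, y to its left, z up, the work surface at z = 0. Lengths are in m, angles in rad, forces in N, time in s.
With the tool pointing down it reaches from about 0.375 to 0.975 m from the base axis. Payload 3.8 kg.
Tool frame: the origin (TCP) lies midway between the tips of the shut fingers; the grasp point (between the pads) lies 19 mm behind it; x points along the fingers, y is the direction in which the jaws open and shut, and the axes are right-handed (so a half turn about x gives the same grasp; the last joint's range is limited). The gripper opens to 88 mm and grips with 3 to 60 N. Pads are 18 mm wide; open, the fingers measure 123 mm over their backs; the gripper's body (75 mm by 187 mm) begins 45 mm behind the grasp point.
Start: joints at [-1.36, 0.264, 1.604, -0, 1.274, -0.037], TCP at [0.166, -0.654, 0.239] pointing down, gripper open.
Joint ranges: [-2.63, 2.63], [-0.94, 2.18], [0.31, 2.57], [-1.31, 4.45], [0, 2.66], [-2.55, 2.55]. Speed limits (rad/s): [2.57, 2.57, 3.14, 3.14, 3.14, 3.14].

## Interface

Orientations are given as a rotation vector (axis times angle).
In Python, from cell import manip, inverse_kinematics, cams, order gives the robot as it stands. Calls block until the motion is done:
- manip.move_pose(position, orientation): joint-space move of the TCP to a pose.
- manip.move_linear(position, rate=0.15, rot=None): straight line of the TCP; rot=None keeps the orientation; rate is the mean speed in m/s.
- manip.set_joints(angles): joint-space move.
- manip.set_gripper(opening, force=None): finger opening in m; force is the grip in N (None keeps the last); returns when the fingers have stopped.
- manip.dwell(seconds).
- inverse_kinematics(position, orientation): joint angles nearest the present ones, or None.
- manip.state(): the state.
- cams.capture(name): name is "side" or "top"; returns a dict with "image" (384x512x3 uint8, blue, green, red), "z_map" (384x512 float32, m along the optical axis (not along the pixel's ray), 0 where there is no reading), "intrinsics" (3x3 intrinsics, pixels), "k1" (the pictures are not rectified: a ray, as slopes to the right and down, at radius r is drawn at 1 + k1 r^2 times it, then the intrinsics apply), "position" and "orientation" of the camera in the world. Camera axes: x right, y down, z forward; pixel columns grow to the right and rows downward; lengths in m; the calibration is good to about 2 mm. A picture is of the moment at which its call begins.
A pose or a line that the arm cannot do raises manip.IKError and nothing moves.
- order.close_job(): hands the job in, once; it reports no verdict.
The state is a dict: "clock": time; "joint_pos": joint angles; "joint_velocities": joint speeds; "tau": joint torques, N m; "tool_pos": TCP position; "tcp_rot": TCP orientation; "contact_force": force on the tool from outside, world axes, zero at the start; "moment": the same for the moment, N m; "gripper_width": finger opening in m.
Only numpy, scipy, OpenCV 4.12 (cv2) and the standard library are available. Lean on these libraries where they do the work, as an engineer would, in place of code of your own. Each camera call takes 0.05 s, during which the arm holds its last target. There are 200 camera calls.

## Task

The battery pack has finished charging. Squeeze its two side tabs together just hard enough to free it, pull it out of the charger, and push it into the receptacle of the demagnetiser until both tabs spring out and it stays latched down by itself. Do not force anything, and leave the other things on the bench where they are.

Things in the scene. Friction and masses are not known exactly. Their poses are not given: they have to be found in the camera images.
- pack_grip (a point): Battery pack: grey upright block 60 (x) x 40 (y) x 80 mm high, about 0.33 kg. This point is on its middle axis, 18 mm below its top, midway between its two black sprung tabs (one on each long side, +y and -y). z up, y through the tabs. The tabs' ribbed finger faces are 30 mm wide (x) and reach 10 mm above and below this point. It fits either way round (half a turn about z).
- pack_foot (a point): Middle of the pack's underside, 62 mm below pack_grip; same axes. The lowest 6 mm taper in by 3 mm on all sides. On each tab a hook stands 4.5 mm out of the pack's side at rest, its flat top 22 mm above the underside, its lower face sloped; with the tab pressed in more than 4 mm it clears the lip of a bay.
- tab_a (a joint): How far the tab on the pack's +y side is pressed in, m: 0 sprung out, 0.006 fully in. The two finger faces stand 56 mm apart at rest, 44 mm apart with both tabs fully in. Pressing a tab takes 3 N at first, 7 N fully in. A squeeze of 12 to 20 N frees and holds the pack; above 40 N a tab cracks.
- tab_b (a joint): The same for the tab on the pack's -y side. With the pack's foot near a bay's floor, both joints near 0 means both hooks are out under the lip (latched); if not latched, the lip holds at least one of them pressed in by more than 0.002
- charger_mouth (a point): Charger: black housing with a bay 62.4 (x) x 42.4 mm (y). This point: middle of the bay's mouth at the flat rim, 50 mm above the bench; z up. Housing reaches 82 mm to -x (sloped), 46 to +x, 44 to each side. The pack starts latched here, axes alike, pack_grip 28 mm above this point, finger faces from 18 mm above the rim. Squeezed, it springs up about 2 mm. Over 30 N against the pack breaks the lip.
- parallel_1: Loose ground steel parallel, 22 x 120 x 8 mm, lying near the vice; origin under its middle. To be left alone
- feeler_gauge: Loose feeler gauge, 15 x 90 x 12 mm; origin under its middle. To be left alone
- paste_tin: Loose round tin, 65 mm across, 32 mm high; origin under its middle. To be left alone
- demag_top (a point): Demagnetiser: grey housing; out of its rear part stands a black receptacle block (77 x 73 mm) with an empty bay like the charger's, centred on this point. This point is level with the grey housing's top, 48 mm above the bench; z up, x along the bay's long side. To -x lies a 40 mm high table with steel plates, to 140 mm; the housing reaches 50 mm to +x, 52 to each side.
- demag_rim_mid (a point): On the bay's axis, 16 mm above demag_top. The black block's height is set by hand and is not measured: its rim is up to 12 mm above or below this point. Bay: 1.2 mm free each side, top 4 mm flared by 3 mm. The pack latches with its underside 34 mm below that rim (pack_grip 28 mm above it). If it meets the rim instead, its underside is not more than 6 mm below the rim.
- demag_floor (a point): On the bay's axis, at bench height. On the bay's floor a sprung plate resists the pack from 3 mm before the latching depth: 1.5 N, then 9 N at that depth and 15 N at a rigid stop 2.5 mm deeper. Let go of when pressed down with 11 to 15 N, the pack latches; with less, it rises and is not held. More than 30 N between pack and demagnetiser breaks it, so feel for the depth.
Mind the look-alikes: they are no part of the job. Leave any pink look-alike of the part that bears pack_grip alone.

How it is judged:
On the way:
1. the pack is lifted clear out of the charger's bay (z of pack_grip in the frame of charger_mouth above 0.064 m), for 0.2 s.
At the end, for the whole second after the job is handed in: The pack is released, upright and at rest, latched in the bay: pack_grip 28 to 59 mm above demag_top, within 3 mm sideways, tilt under 0.06 rad, both tabs out to within 2 mm, the sprung plate pressing the hooks up against the lip (contact forces on the pack over 11 N; resting gives less) (horizontal distance between pack_grip and demag_top below 0.003 m and z of pack_grip in the frame of demag_top between 0.028 and 0.059 m and angle between the x axis of pack_grip and the x axis of demag_top, either way round below 0.08 rad and angle between pack_grip's own z axis and vertical below 0.06 rad and value of joint each of tab_a, tab_b below 0.002 m and linear speed of pack below 0.02 m/s and contact force between pack and demag above 11 N); the robot touches nothing.
It fails at once if a tab is squeezed with more than 40 N (contact force between the fingers and tab_a above 40 N or contact force between the fingers and tab_b above 40 N).
It fails at once if more than 30 N between pack and charger (contact force between pack and charger above 30 N).
It fails at once if more than 30 N between pack and demagnetiser (contact force between pack and demag above 30 N).
It fails at once if the parallel, the feeler gauge or the tin is moved by more than 15 mm (distance of any of parallel_1, feeler_gauge, paste_tin from where it was at the start of the episode above 0.015 m).
It also fails if it takes over 58 s, if anything falls off the work surface, if the arm or the gripper's body presses on something with over 40 N, if the wrist force passes 120 N, or if a joint passes its speed limit or range.

## Working session

There is one attempt and no reset: what is moved stays moved. The work goes in short steps, each a Python script; the robot and the scene stay as the last script left them, time stands still between calls to the robot, and variables do not carry over. Pictures are saved under pics/ and viewed, about 8 in all and at most 12, crops included, and the job is handed in when it is done.

```bash
ls; mkdir -p pics
python3 - <<'E'
from cell import manip, cams
import cv2, pickle
for n in ("top","side"):
    c=cams.capture(n); pickle.dump(c,open(n+".pkl","wb")); cv2.imwrite(f"pics/{n}0.png",c["image"])
    print(n,c["intrinsics"].tolist(),c["k1"],c["position"],c["orientation"])
s=manip.state(); print(s)
E
```

```text
pics
top [[449.74730858991853, 0.0, 255.5056406985388], [0.0, 449.74730858991853, 189.24872095551433], [0.0, 0.0, 1.0]] 0.02246192107043462 [0.41387447 0.02147354 1.41344967] [-2.1979416   2.21589801 -0.06078863]
side [[485.66735408134605, 0.0, 253.63289017146326], [0.0, 485.66735408134605, 193.30241734815976], [0.0, 0.0, 1.0]] 0.05112345310285762 [-0.11224008  0.97017298  0.91898871] [-0.73270997  2.48938096 -1.2579654 ]
{'clock': 0.1, 'joint_pos': array([-1.35990606e+00,  2.64692680e-01,  1.60523733e+00, -4.96831601e-05,
        1.27370801e+00, -3.69042685e-02]), 'joint_velocities': array([ 1.13398971e-03, -1.35050869e-03, -2.99570688e-03,  3.87677203e-04,
       -9.17651700e-04,  5.96282825e-05]), 'tau': array([ 4.37189756e-04, -5.03617966e+01, -3.58071470e+01,  7.32233073e-02,
        2.33788689e-02, -6.08210280e-05]), 'tool_pos': array([ 0.16539899, -0.65375431,  0.23750255]), 'tcp_rot': array([ 2.09025543,  0.2624972 , -2.09072946]), 'contact_force': array([-0.59783057,  0.03382581,  0.49381697]), 'moment': array([ 0.00187638,  0.03035122, -0.06272409]), 'gripper_width': 0.08825522007455025}
```

View pics/top0.png

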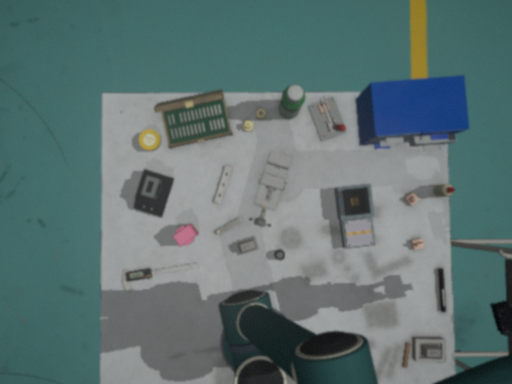

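View pics/side0.png

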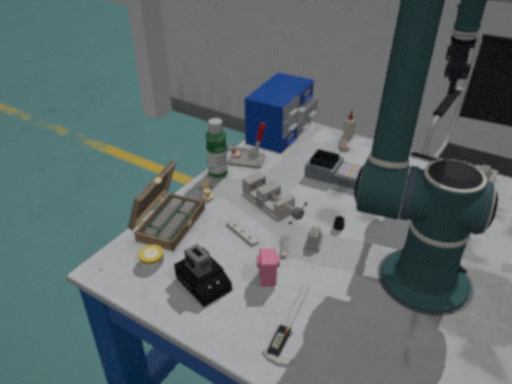

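The top view shows:
- **Charger:** black, with the grey pack in it, at (153,192).
- **Look-alike:** pink block at (185,234), to be left alone.
- **Demagnetiser:** at (355,215), with its black bay at about (355,200).

The grey pack in the black charger fits the description, and I'll confirm it in a crop.

```bash
cat > h.py <<'E'
import numpy as np, cv2, pickle
from scipy.spatial.transform import Rotation as R
def cloud(c):
    K=c["intrinsics"]; h,w=c["z_map"].shape
    u,v=np.meshgrid(np.arange(w),np.arange(h))
    s=slopes(c,np.stack([u,v],-1).reshape(-1,2)).reshape(h,w,2)
    z=c["z_map"]
    P=np.dstack([s[...,0]*z,s[...,1]*z,z])@R.from_rotvec(c["orientation"]).as_matrix().T+c["position"]
    P[z==0]=np.nan
    return P
def slopes(c,px):
    K=c["intrinsics"]; d=(np.asarray(px,float)-[K[0,2],K[1,2]])/K[0,0]; s=d.copy()
    for _ in range(8): s=d/(1+c["k1"]*(s**2).sum(-1,keepdims=True))
    return s
def onplane(c,px,z):
    s=slopes(c,np.atleast_2d(px)); r=np.c_[s,np.ones(len(s))]@R.from_rotvec(c["orientation"]).as_matrix().T
    return c["position"]+r*((z-c["position"][2])/r[:,2])[:,None]
def rect(P,m):
    q=(P[m][:,:2]*1000).astype(np.float32); r=cv2.minAreaRect(q)
    return np.round(r[0],1),np.round(r[1],1),round(r[2],1),len(q),np.round(np.median(P[m][:,2])*1000,1)
E
python3 - <<'E'
from h import *
t=pickle.load(open("top.pkl","rb")); s=pickle.load(open("side.pkl","rb"))
P=cloud(t); z=P[...,2]
print("bench z",np.nanmedian(P[180:260,200:330,2]))
for n,(x0,x1,y0,y1),hs in [("chg",(125,182,160,225),[(.03,.065),(.08,.12)]),("dem",(325,390,175,260),[(.03,.046),(.044,.053),(.053,.1)])]:
    for a,b in hs:
        m=np.zeros(z.shape,bool); m[y0:y1,x0:x1]=True; m&=(z>a)&(z<b)
        if m.sum()>5: print(n,a,b,rect(P,m))
def sub(c,x,y,w,h,k): return cv2.resize(c["image"][y:y+h,x:x+w],None,fx=k,fy=k,interpolation=cv2.INTER_CUBIC)
A=np.hstack([sub(t,120,155,70,95,4),sub(t,320,170,75,95,4)])
B=np.hstack([sub(s,165,235,72,70,4),sub(s,298,140,73,50,4) if 0 else sub(s,298,135,73,70,4)])
cv2.imwrite("pics/crop1.png",np.vstack([A,B[:200*2,:A.shape[1]]])[:,:800] if 0 else np.vstack([A,B])[:660])
im=cv2.imread("pics/crop1.png"); cv2.imwrite("pics/crop1.png",cv2.resize(im,None,fx=.9,fy=.9))
E
```

```text
bench z 0.00067131366272144
chg 0.03 0.065 (array([463.7, 317.7]), array([ 89.9, 123.5]), 72.3, 796, np.float64(48.5))
chg 0.08 0.12 (array([478.6, 312.3]), array([56.6, 60.4]), 74.1, 349, np.float64(95.5))
dem 0.03 0.046 (array([ 386.9, -302.9]), array([189.2, 107.4]), 5.4, 1207, np.float64(39.1))
dem 0.044 0.053 (array([ 390.1, -304.1]), array([182.5, 104.8]), 5.6, 491, np.float64(47.6))
dem 0.053 0.1 (array([ 433.2, -297.6]), array([93.9, 94. ]), 9.0, 388, np.float64(65.2))
```

View pics/crop1.png

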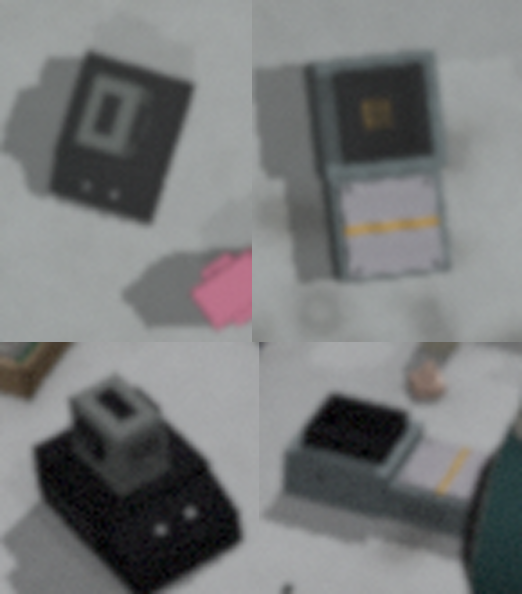

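The crop confirms it. The grey pack stands in the black charger, whose two lamps are on the -x slope. The demagnetiser has a black block at the rear and its plates to -x, and the pink block is separate. Next I refine with both depth clouds.

Run:
```python
from h import *
C={n:pickle.load(open(n+".pkl","rb")) for n in("top","side")}
for n,c in C.items():
    P=cloud(c); g=c["image"].max(2).astype(float)
    print(n,"bench",np.round(np.nanmedian(P[(abs(P[...,0]-.45)<.15)&(abs(P[...,1])<.1)&(P[...,2]<.01)][:,2])*1e3,1))
    for nm,cen,r,bands in [("pack",(.479,.312),.05,[(.091,.101)]),("chg",(.465,.317),.1,[(.044,.054)]),("chgall",(.465,.317),.1,[(.012,.054)]),("demag",(.432,-.298),.055,[(.055,.08)]),("demhouse",(.387,-.303),.12,[(.034,.052)])]:
        d=np.hypot(P[...,0]-cen[0],P[...,1]-cen[1])
        for a,b in bands:
            m=(d<r)&(P[...,2]>a)&(P[...,2]<b)
            if nm=="demag":
                h,e=np.histogram(P[m][:,2]*1e3,np.arange(48,84,2)); print(h.tolist())
                zr=np.median(P[m&(P[...,2]>.058)][:,2]); m&=abs(P[...,2]-zr)<.004
            m=m.astype(np.uint8)
            k,l,st,_=cv2.connectedComponentsWithStats(m); m=l==1+st[1:,4].argmax()
            print(nm,*rect(P,m), "grey",np.median(g[m]))
            yaw=np.radians(-17 if nm[0] in"pc" else 5.5)
            Q=P[m]; ex=np.array([np.cos(yaw),np.sin(yaw)]); ey=np.array([-ex[1],ex[0]])
            for e_ in(ex,ey):
                q=Q[:,:2]@e_; lo,hi=np.percentile(q,[2,98]); print("   ",np.round([lo*1e3,hi*1e3,(hi-lo)*1e3],1),end="")
            mid=sum(e_*np.mean(np.percentile(Q[:,:2]@e_,[2,98])) for e_ in(ex,ey)); print(" mid",np.round(mid*1e3,1))
```

```text
top bench 0.1
pack [479.  312.5] [51.  59.2] 70.8 284 96.0 grey 91.0
    [338.3 395.1  56.8]    [418.2 459.1  40.9] mid [478.9 312.3]
chg [475.2 314. ] [89.5 99.5] 72.5 488 49.8 grey 54.0
    [317.6 411.4  93.8]    [395.2 482.1  86.9] mid [476.8 313. ]
chgall [462.6 318.1] [ 89.9 125.9] 72.3 840 46.4 grey 54.0
    [289.2 410.7 121.5]    [394.8 482.   87.1] mid [462.8 316.9]
[0, 0, 0, 4, 9, 18, 20, 70, 89, 81, 51, 19, 2, 2, 0, 0, 0]
demag [ 431.5 -299.7] [76.8 74. ] 6.2 286 65.5 grey 49.0
    [363.1 438.3  75.3]    [-375.9 -304.    72. ] mid [ 431.4 -300. ]
demhouse [ 387.2 -302.9] [188.6 107.4] 5.4 1284 41.6 grey 130.0
    [265.6 448.3 182.8]    [-389.3 -288.8  100.5] mid [ 387.8 -303.3]
side bench 1.0
pack [477.9 314.1] [50.4 61.7] 76.9 311 97.0 grey 91.0
    [337.1 394.8  57.8]    [420.8 461.5  40.8] mid [478.9 314.9]
chg [477.  313.8] [ 90.9 101.1] 70.2 560 50.7 grey 25.0
    [318.1 412.3  94.2]    [397.4 483.4  86. ] mid [478.  314.4]
chgall [463.9 318.6] [ 90.3 132. ] 72.7 1381 39.8 grey 24.0
    [287.6 410.  122.4]    [398.  484.2  86.2] mid [462.5 319.8]
[0, 0, 0, 14, 23, 29, 25, 36, 52, 60, 37, 13, 3, 0, 0, 0, 0]
demag [ 432.6 -299.2] [78.3 80.6] 5.3 187 66.1 grey 25.0
    [364.2 439.3  75. ]    [-377.2 -300.3   76.9] mid [ 432.4 -298.7]
demhouse [ 398.6 -300.6] [171.6 110.5] 8.6 628 42.2 grey 108.0
    [286.1 446.5 160.4]    [-383.6 -284.9   98.7] mid [ 396.6 -297.6]
```

```bash
cat >> h.py <<'E'
def rv(yaw,s=1):
    x=np.array([0,0,-1.]); y=s*np.array([-np.sin(yaw),np.cos(yaw),0]); return R.from_matrix(np.c_[x,y,np.cross(x,y)]).as_rotvec()
PK=np.array([.479,.3133]); YC=np.radians(-17.6); DM=np.array([.4318,-.2993]); YD=np.radians(5.5)
def show(s): 
    print("t%.2f"%s["clock"],"tcp",np.round(s["tool_pos"]*1e3,1),"F",np.round(s["contact_force"],1),"M",np.round(s["moment"],2),"w%.1f"%(s["gripper_width"]*1e3))
E
python3 - <<'E'
from h import *
from cell import manip, inverse_kinematics as ik
t=pickle.load(open("top.pkl","rb")); P=cloud(t)
m=(P[...,0]>.5)&(P[...,1]<-.25)&(P[...,1]>-.7)&(P[...,2]>.1); print("cabinet",np.nanpercentile(P[m],[1,99],axis=0).round(3))
for s in(1,-1):
    print(s,[None if q is None else np.round(q,2) for q in (ik([*PK,.2],rv(YC,s)),ik([*PK,.059],rv(YC,s)),ik([*DM,.2],rv(YD,s)),ik([*DM,.05],rv(YD,s)))])
p=manip.state()["tool_pos"]; manip.move_linear([p[0],p[1],.36],rate=.25); show(manip.state())
E
```

```text
cabinet [[ 0.599 -0.577  0.106]
 [ 0.77  -0.316  0.19 ]]
1 [array([ 0.54,  0.1 ,  1.87, -0.  ,  1.17, -0.73]), array([ 0.54,  0.25,  1.98, -0.  ,  0.91, -0.73]), array([-0.65,  0.01,  1.97, -0.  ,  1.17, -2.32]), array([-0.65,  0.18,  2.09, -0.  ,  0.87, -2.32])]
-1 [array([0.54, 0.1 , 1.87, 0.  , 1.17, 2.41]), array([0.54, 0.25, 1.98, 0.  , 0.91, 2.41]), array([-0.65,  0.01,  1.97, -0.  ,  1.17,  0.82]), array([-0.65,  0.18,  2.09, -0.  ,  0.87,  0.82])]
t0.73 tcp [ 165.3 -653.4  358.8] F [-0.4  0.1 -0.7] M [0.   0.01 0.01] w88.0
```

Run:
```python
from h import *
from cell import manip
manip.move_pose([*PK,.2],rv(YC)); show(manip.state())
manip.move_linear([*PK,.059],rate=.12); show(manip.state())
manip.set_gripper(.062,force=3); show(manip.state())
ey=np.array([-np.sin(YC),np.cos(YC)])
s=manip.state(); f0=s["contact_force"]
manip.set_gripper(.040,force=3); manip.dwell(.2); s=manip.state(); show(s); print("Fy",(s["contact_force"]-f0)[:2]@ey,"Fx",(s["contact_force"]-f0)[:2]@[np.cos(YC),np.sin(YC)])
from cell import cams
c=cams.capture("side"); cv2.imwrite("pics/g1.png",cv2.resize(c["image"][190:330,130:300],None,fx=4,fy=4))
```

```text
t4.32 tcp [479.5 312.8 200.1] F [-0.5 -0.  -0.7] M [ 0.05 -0.13  0.01] w88.1
t5.64 tcp [479.7 313.8  60. ] F [-0.3 -0.1  0.4] M [ 0.03 -0.16  0.03] w87.9
t6.20 tcp [479.  313.3  59.1] F [-0.1  0.  -0.3] M [ 0.02 -0.19  0.02] w62.0
t6.66 tcp [479.1 313.5  59. ] F [0.8 2.1 0.6] M [ 0.2  -0.17 -0.06] w55.6
Fy 2.281520263756765 Fx 0.1993131363388369
```

View pics/g1.png

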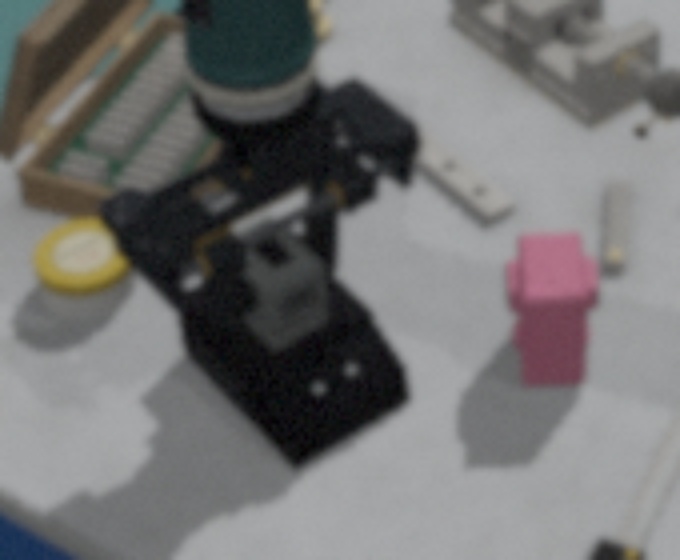

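The jaws sit on the tabs at 55.6 mm, against 56 expected. There is a small sideways force of +2.3 N, so I'll centre and then squeeze.

Run:
```python
from h import *
from cell import manip
ey=np.array([-np.sin(YC),np.cos(YC)]); ex=np.array([np.cos(YC),np.sin(YC)])
def fs():
    s=manip.state(); show(s); f=s["contact_force"]; print("  Fx %.1f Fy %.1f"%(f[:2]@ex,f[:2]@ey)); return f[:2]@ey
p=PK.copy(); f=fs()
for i in range(3):
    if abs(f)<1: break
    p=p+ey*.0008*np.sign(f); manip.move_linear([*p,.059],rate=.02); manip.dwell(.15); f=fs()
for F in(8,12,16):
    manip.set_gripper(.040,force=F); manip.dwell(.2); fs()
np.save("p.npy",p)
```

```text
t6.71 tcp [479.1 313.5  59.1] F [0.4 2.  0.5] M [ 0.21 -0.18  0.02] w55.7
  Fx -0.2 Fy 2.0
t7.11 tcp [479.2 313.8  59. ] F [-0.4 -0.2  1.9] M [-0.17 -0.03  0.01] w55.2
  Fx -0.3 Fy -0.3
t7.61 tcp [479.2 313.9  59.1] F [-2.  -2.5  4.3] M [-0.42  0.08 -0.  ] w44.1
  Fx -1.2 Fy -3.0
t8.03 tcp [479.2 313.8  59. ] F [-1.4 -3.   4.3] M [-0.64  0.11  0.01] w43.3
  Fx -0.5 Fy -3.3
t8.44 tcp [479.2 313.8  59. ] F [-2.6 -3.1  5.2] M [-0.69  0.15 -0.02] w43.0
  Fx -1.5 Fy -3.7
```

Run:
```python
from h import *
from cell import manip, cams
p=np.load("p.npy")
manip.set_gripper(.040,force=19)
for dz in(.003,.008,.02,.045):
    manip.move_linear([*p,.059+dz],rate=.05); show(manip.state())
manip.move_linear([*p,.24],rate=.2); manip.dwell(.2); show(manip.state())
manip.move_pose([*DM,.24],rv(YD,-1)); manip.dwell(.3); show(manip.state())
c=cams.capture("side"); cv2.imwrite("pics/g2.png",cv2.resize(c["image"][60:230,230:430],None,fx=3.5,fy=3.5))
c=cams.capture("top"); pickle.dump(c,open("top2.pkl","wb"))
```

```text
t8.91 tcp [479.  314.2  61.5] F [-0.8  0.1 -1.2] M [-0.05 -0.07  0.02] w42.5
t9.16 tcp [479.2 314.3  66.9] F [ 0.   0.4 -4.1] M [ 0.03 -0.18 -0.02] w42.7
t9.55 tcp [479.7 314.3  79.7] F [ 0.8 -0.1 -4.3] M [ 0.04 -0.15  0.03] w42.7
t10.20 tcp [479.3 314.1 104.2] F [-0.6  0.3 -4.3] M [-0.03 -0.15  0.01] w42.9
t11.23 tcp [478.3 313.5 237.9] F [ 0.4 -0.  -4.8] M [ 0.06 -0.16  0.01] w42.9
t13.73 tcp [ 432.1 -298.9  240. ] F [-0.   0.8 -3.6] M [-0.01 -0.01  0.01] w43.1
```

View pics/g2.png

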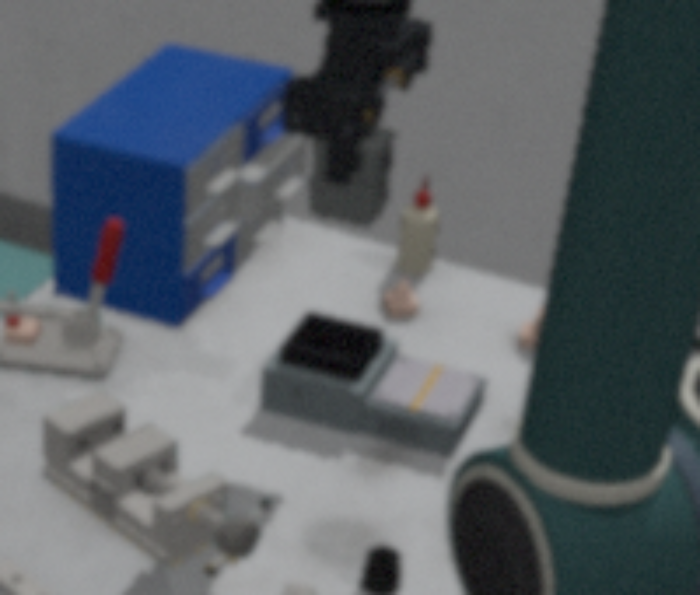

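Pack held upright over the demagnetiser, with the bay at about (330,345) in the crop. I'll turn the wrist half round, so the pack's heading relative to the camera-measured offset is the same as at the charger and bias cancels. Then I'll feel down.

```bash
cat > down.py <<'E'
from h import *
from cell import manip
import sys
ex=np.array([np.cos(YD),np.sin(YD)]); ey=np.array([-ex[1],ex[0]])
def meas(n=4):
    F=[]
    for _ in range(n): manip.dwell(.025); s=manip.state(); F.append(np.r_[s["contact_force"],s["moment"]])
    return np.mean(F,0),s
def rep(z,d,s): print("z %.1f tcp %s dFx %.1f dFy %.1f dFz %.1f M %s w%.1f t%.1f"%(z*1e3,np.round(s["tool_pos"]*1e3,1),d[:2]@ex,d[:2]@ey,d[2],np.round(d[3:],2),s["gripper_width"]*1e3,s["clock"]))
def down(p,z,zend,step,lim,f0):
    while z>zend+1e-6:
        z-=step; manip.move_linear([*p,z],rate=.03); f,s=meas(3); d=f-f0
        rep(z,d,s)
        if d[2]>lim or np.hypot(*d[:2])>8: break
    return z,d
E
python3 - <<'E'
from down import *
q=manip.state()["joint_pos"].copy(); q[5]=-2.32; manip.set_joints(q)
manip.move_pose([*DM,.2],rv(YD,1)); manip.move_linear([*DM,.13],rate=.12); manip.dwell(.2)
f0,s=meas(6); np.save("f0.npy",f0); print(f0.round(2)); rep(.13,f0*0,s)
z,d=down(DM,.13,.114,.004,4,f0)
if d[2]<4: z,d=down(DM,z,.098,.002,4,f0)
E
```

```text
[-0.15 -0.02 -3.75  0.06 -0.12 -0.01]
z 130.0 tcp [ 432.1 -299.5  130.6] dFx 0.0 dFy 0.0 dFz -0.0 M [ 0. -0. -0.] w42.9 t17.9
z 126.0 tcp [ 431.7 -299.2  125.8] dFx 0.1 dFy -0.2 dFz -0.5 M [-0.    0.01  0.01] w42.6 t18.2
z 122.0 tcp [ 431.7 -299.2  121.8] dFx 0.2 dFy -0.6 dFz -0.0 M [ 0.01 -0.01  0.02] w42.9 t18.6
z 118.0 tcp [ 431.7 -299.3  117.9] dFx 0.5 dFy -0.3 dFz -0.3 M [ 0.   -0.03  0.02] w43.5 t18.9
z 114.0 tcp [ 431.7 -299.2  113.9] dFx 0.4 dFy 0.1 dFz -0.3 M [-0.03 -0.04  0.01] w42.8 t19.3
z 112.0 tcp [ 431.8 -299.3  112. ] dFx 0.2 dFy -0.4 dFz -0.3 M [-0.   -0.03  0.03] w42.6 t19.6
z 110.0 tcp [ 431.8 -299.3  109.9] dFx 0.4 dFy 0.2 dFz -0.3 M [-0.01 -0.02  0.01] w42.9 t19.9
z 108.0 tcp [ 431.7 -299.3  107.9] dFx 0.6 dFy 0.4 dFz 0.1 M [-0.01 -0.    0.02] w42.7 t20.3
z 106.0 tcp [ 431.7 -299.3  105.9] dFx 0.6 dFy -0.2 dFz -0.3 M [-0.03 -0.01  0.01] w42.7 t20.6
z 104.0 tcp [ 431.7 -299.3  103.9] dFx 0.1 dFy 0.2 dFz -0.2 M [-0.   -0.03  0.02] w42.5 t20.9
z 102.0 tcp [ 431.7 -299.3  101.9] dFx 0.6 dFy 0.5 dFz -0.1 M [-0.03 -0.04  0.01] w42.7 t21.2
z 100.0 tcp [ 431.7 -299.3   99.9] dFx -0.1 dFy -0.1 dFz -0.2 M [ 0.02 -0.05  0.05] w42.8 t21.6
z 98.0 tcp [ 431.9 -299.6   98. ] dFx 0.8 dFy -1.6 dFz -0.7 M [-0.33 -0.1   0.04] w42.9 t21.9
```

Run:
```python
from down import *
f0=np.load("f0.npy"); p=DM.copy(); z=.098
while z>.0605:
    z-=.0015 if z>.082 else .0008
    manip.move_linear([*p,z],rate=.03); f,s=meas(3); d=f-f0; rep(z,d,s)
    fx,fy=d[:2]@ex,d[:2]@ey
    if d[2]>4 or np.hypot(fx,fy)>9: break
    p=p+ex*np.clip(fx*.00015,-.0004,.0004)*(abs(fx)>1.2)+ey*np.clip(fy*.00015,-.0004,.0004)*(abs(fy)>1.2)
np.save("pz.npy",[*p,z])
```

```text
z 96.5 tcp [ 431.9 -299.6   96.6] dFx 0.6 dFy -1.4 dFz -0.8 M [-0.45 -0.11  0.06] w42.8 t22.2
z 95.0 tcp [ 431.8 -299.6   95. ] dFx 0.3 dFy -2.2 dFz -0.6 M [-0.42 -0.13  0.06] w42.6 t22.5
z 93.5 tcp [ 431.7 -299.7   93.3] dFx 0.4 dFy -1.5 dFz -0.7 M [-0.27 -0.07  0.07] w43.1 t22.9
z 92.0 tcp [ 431.6 -299.8   91.8] dFx -0.0 dFy -0.4 dFz -0.2 M [-0.11 -0.04  0.  ] w42.7 t23.2
z 90.5 tcp [ 431.8 -299.9   90.4] dFx 0.5 dFy 0.1 dFz -0.3 M [-0.01 -0.04  0.02] w42.9 t23.5
z 89.0 tcp [ 431.8 -300.    88.9] dFx -0.0 dFy 0.1 dFz -0.2 M [ 0.   -0.01  0.04] w43.0 t23.8
z 87.5 tcp [ 431.8 -300.    87.4] dFx 0.0 dFy -0.3 dFz -0.2 M [ 0.01 -0.03  0.04] w42.9 t24.2
z 86.0 tcp [ 431.8 -300.1   86. ] dFx 0.2 dFy -0.0 dFz -0.0 M [-0.02 -0.02  0.01] w42.8 t24.5
z 84.5 tcp [ 431.8 -300.    84.4] dFx 0.3 dFy 0.6 dFz 0.4 M [-0.03 -0.02 -0.  ] w42.5 t24.8
z 83.0 tcp [ 431.8 -300.    82.9] dFx 0.3 dFy -0.0 dFz -0.3 M [-0.01 -0.02 -0.  ] w42.6 t25.1
z 81.5 tcp [ 431.8 -300.1   81.4] dFx 0.5 dFy 0.5 dFz 0.1 M [-0.01  0.03  0.02] w43.0 t25.5
z 80.7 tcp [ 431.9 -300.1   80.7] dFx -0.1 dFy -0.4 dFz -0.4 M [-0.02 -0.    0.05] w42.8 t25.8
z 79.9 tcp [ 431.9 -300.1   79.9] dFx -0.3 dFy 0.1 dFz -0.6 M [-0.    0.01  0.01] w42.6 t26.1
z 79.1 tcp [ 431.9 -300.1   79.1] dFx 0.0 dFy 0.2 dFz -0.2 M [ 0.02 -0.03  0.03] w42.7 t26.4
z 78.3 tcp [ 431.9 -300.1   78.3] dFx -0.1 dFy -0.0 dFz 0.4 M [-0.   -0.02  0.02] w42.6 t26.8
z 77.5 tcp [ 432.  -300.1   77.7] dFx -0.1 dFy 0.3 dFz 1.2 M [0.06 0.05 0.  ] w42.7 t27.1
z 76.7 tcp [ 432.  -300.1   76.9] dFx -0.6 dFy 0.7 dFz 4.1 M [0.14 0.14 0.01] w42.6 t27.4
```

Plate felt at about z = 77.7 mm, consistent with latching near 75. Pressing on in small steps to about 13 N.

Run:
```python
from down import *
f0=np.load("f0.npy"); *p,z=np.load("pz.npy")
while z>.0705:
    z-=.0004; manip.move_linear([*p,z],rate=.02); f,s=meas(6); d=f-f0; rep(z,d,s)
    if d[2]>12.6: break
np.save("pz.npy",[*p,z])
```

```text
z 76.3 tcp [ 432.  -300.1   76.4] dFx -0.6 dFy 1.6 dFz 4.9 M [0.15 0.12 0.  ] w42.9 t27.8
z 75.9 tcp [ 432.  -300.2   76. ] dFx -1.0 dFy 0.9 dFz 5.7 M [0.17 0.15 0.01] w43.2 t28.2
z 75.5 tcp [ 432.  -300.1   75.6] dFx -0.9 dFy 1.1 dFz 6.7 M [0.17 0.14 0.03] w42.8 t28.6
z 75.1 tcp [ 432.  -300.2   75.2] dFx -0.7 dFy 1.7 dFz 8.2 M [0.21 0.18 0.02] w43.2 t29.0
z 74.7 tcp [ 432.  -300.2   74.8] dFx -1.4 dFy 1.5 dFz 8.6 M [0.23 0.18 0.02] w42.9 t29.4
z 74.3 tcp [ 432.  -300.2   74.5] dFx -0.9 dFy 1.7 dFz 9.5 M [0.25 0.19 0.  ] w43.0 t29.8
z 73.9 tcp [ 432.  -300.2   74.3] dFx -1.5 dFy 2.3 dFz 10.6 M [0.29 0.23 0.02] w43.1 t30.2
z 73.5 tcp [ 432.  -300.1   74. ] dFx -1.6 dFy 2.2 dFz 11.0 M [ 0.33  0.27 -0.  ] w42.7 t30.6
z 73.1 tcp [ 432.1 -300.2   73.7] dFx -1.8 dFy 2.2 dFz 11.4 M [0.38 0.31 0.02] w42.8 t31.0
z 72.7 tcp [ 432.1 -300.2   73.4] dFx -2.0 dFy 2.8 dFz 12.3 M [0.39 0.37 0.01] w43.1 t31.4
z 72.3 tcp [ 432.1 -300.2   73.1] dFx -2.1 dFy 2.8 dFz 12.8 M [ 0.42  0.37 -0.  ] w43.4 t31.8
```

Run:
```python
from down import *
from cell import cams
*p,z=np.load("pz.npy")
manip.set_gripper(.088); manip.dwell(.3); show(manip.state())
manip.move_linear([*p,.25],rate=.15); show(manip.state())
q=manip.state()["joint_pos"].copy(); q[0]-=.6; manip.set_joints(q)
manip.dwell(.2); show(manip.state())
ims=[]
for n,(x,y,w,h) in(("top",(320,165,80,95)),("side",(290,110,95,95))):
    c=cams.capture(n); pickle.dump(c,open(n+"3.pkl","wb")); P=cloud(c)
    d=np.hypot(P[...,0]-.432,P[...,1]+.3); m=(d<.05)&(P[...,2]>.103)&(P[...,2]<.13)
    if m.sum()>20: print(n,rect(P,m))
    print(n,"max z pts",np.nanpercentile(P[d<.05][:,2],[50,80,95])*1e3)
    ims.append(cv2.resize(c["image"][y:y+h,x:x+w],None,fx=4,fy=4,interpolation=cv2.INTER_CUBIC))
cv2.imwrite("pics/f.png",np.hstack(ims))
```

```text
t32.90 tcp [ 431.9 -300.1   72.3] F [ 0.4 -0.1 -0.3] M [ 0.07 -0.21  0.05] w88.1
t34.23 tcp [ 431.3 -299.6  248.7] F [ 1.  -1.3  0.3] M [ 0.06 -0.14 -0.04] w88.0
t35.62 tcp [ 187.9 -490.4  248.8] F [-0.7 -0.8  0.8] M [ 0.02 -0.14 -0.02] w87.7
top (array([ 431.7, -298.4]), array([60.3, 55.1]), 5.1, 325, np.float64(111.3))
top max z pts [ 68.05111231 111.12729067 114.41964991]
side (array([ 433.4, -293.5]), array([61.9, 50.2]), 4.5, 174, np.float64(112.1))
side max z pts [ 70.89894101 107.2180914  114.20769606]
```

View pics/f.png

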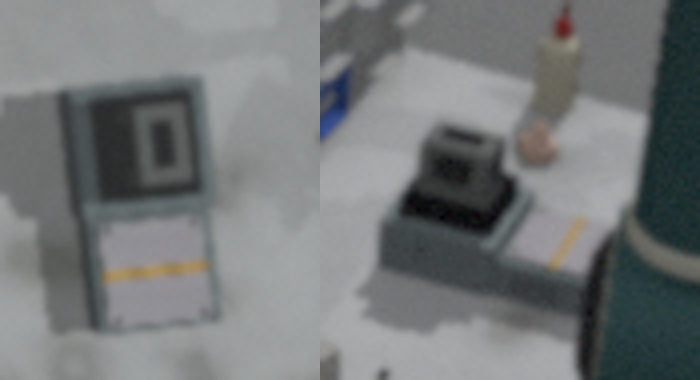

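The pack stands upright in the bay. Its top is at 111.3 mm, against about 111.5 expected if latched and about 114 if not. I'll check the tabs with a feather-light 3 N touch, which can't free the pack, and re-press only if a tab proves to be held in.

Run:
```python
from down import *
*p,z=np.load("pz.npy")
manip.move_pose([*p,.2],rv(YD,1)); manip.move_linear([*p,.076],rate=.13); manip.set_gripper(.062,force=3); f0,_=meas(3)
manip.set_gripper(.05,force=3); f,s=meas(4); rep(.076,f-f0,s)
if s["gripper_width"]>.0542:
    manip.move_linear([*p,.0765],rate=.02) if 0 else None
    manip.set_gripper(.088); manip.move_linear([*p,.2],rate=.15); print("latched: tabs out")
show(manip.state())
```

```text
z 76.0 tcp [ 431.9 -300.    76. ] dFx -0.4 dFy 0.6 dFz 0.8 M [0.02 0.03 0.01] w55.8 t39.0
latched: tabs out
t40.62 tcp [ 431.2 -299.6  198.9] F [-0.9  0.4 -0.4] M [ 0.07 -0.09 -0.  ] w87.8
```

The faces measure 55.8 mm apart, so both tabs are fully out, and the height fits a latched pack. Handing in.

Run:
```python
from h import *
from cell import manip, order
manip.dwell(.3); order.close_job(); show(manip.state())
```

```text
the job is handed in; nothing more can be done
the job is handed in; nothing more can be done
```

The battery pack is in the demagnetiser's receptacle and appears latched. I handed the job in at about 41 s of the 58 s allowed; no verdict was reported.

**What I did:** I squeezed the pack's tabs with 16–19 N and lifted it well clear of the charger. I then felt it down into the receptacle, met the sprung plate at a tool height of about 77.7 mm, and let go at 12.8 N of press.

**Last checks:**
- **Tabs:** a 3 N touch found the finger faces 55.8 mm apart, against 56 mm at rest, so both tabs are out.
- **Height:** the pack's top is at 111.3 mm (top camera) and 112.1 mm (side camera). About 111.5 mm is expected if latched and about 114 mm if not.
- **Alignment:** the pack stands upright and is turned 5.1° by the top camera, against 5.5° measured for the bay.
- **Disagreement:** the side camera put the pack's middle about 5 mm further to +y than the top camera. It sees mainly one side of the pack, and the pack is seated in a bay with 1.2 mm play, so I trusted the top camera.
- **Not checked:** I did not measure the latched contact force directly, or re-measure the loose parallel, feeler gauge and tin. The arm's path passed well above them, and no unexpected contact forces showed.

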